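# Stow the planter for the road

### The job

The tiny house is about to be towed: take the terracotta planter out of the plywood carrier and set it down gently, not dropped, upright and flat in the matching terracotta saucer of the travel rack. Then slide the rack's stop up snug against the planter so that it has no play, and only then flip the orange cam lever fully down to lock the stop. Leave the grey planter, the mug and the jar where they are.

Things in the scene. Friction and masses are not known exactly. Their poses are not given: they have to be found in the camera images.
- rack: Travel rack, fixed to the counter: light wood base board 90 (x) x 232 (y) x 12 mm thick. Origin at the centre of its underside; the slide axis is its y. At the +y end stands a fixed cheek board (70 wide, face towards -y at y = +100 mm, top 106 mm above the counter). Next to the cheek lies the terracotta saucer, then the sliding stop towards -y.
- saucer (a point): Centre of the saucer's floor, 15 mm above the counter, axes as the rack. Inside it is 56 (x) by 68 (y) mm, with lips 10 mm high and 4 mm thick at -x, +x and -y, and the cheek's face at +y (34 mm from here). The planter fits only with its 60 mm side along y (either way round); no finger fits between it and the cheek, so hold it by its 48 mm-apart faces.
- stop (a joint): Sliding wooden stop on the rack. 0 = fully open (its face 125 mm from the cheek's face), grows in metres as it slides to +y of the rack, towards the cheek; gap to the cheek = 125 mm - value, so a gap of 60 mm (snug on the planter) is 0.065. Slides with about 2 N until locked. Starts between 0 and 0.025.
- stop_face (a point): Point at the middle of the width of the stop's face that meets the planter, 72 mm above the counter. The face plate is 66 wide, 12 thick, from 28 to 104 mm above the counter (it passes over the saucer's lip). Behind it (rack -y) is a carriage 66 wide, its top 40 mm above the counter, 88 mm long in all from the face.
- stop_tab (a point): Top centre of the push tab at the stop's rear end: an upright board 44 (x) x 10 (y) mm, from the carriage up to 64 mm above the counter; it can be pushed from behind (-y side) or pinched from above. 83 mm behind the face.
- cam_lever (a joint): Orange cam lever on the stop, hinged about an axis parallel to the rack's y. 0 = free, leaning 0.35 rad past upright towards +x of the rack; grows as it is flipped over the top towards -x; 1.92 is its end stop, locked: level across the carriage, pointing to -x. Stays where it is left (friction 0.12 N m); the last 0.3 rad are stiff, up to about 10 N at the tip. Starts at 0 to 0.3.
- lever_tip (a point): Centre of the round end of the lever's thick orange grip (14 mm diameter, the last 22 mm plus a 7 mm round end), 68 mm from the pivot.
- lever_pivot (a point): Pivot of the cam lever, 52 mm above the counter, 43 mm behind the stop's face and 22 mm to +x of the rack's middle.
- carrier: Plywood carrier, fixed to the counter: base 86 (x) x 126 (y) x 8 mm thick, origin at the centre of its underside. Three boards along x (48 long, 6 thick, at y = -60, 0, 60 mm, tops at 100 mm) make two slots 54 mm wide. The planters stand in them on the base, hidden at their 48 mm-apart faces, free at their 60 mm-apart end faces (-x, +x) above lips whose tops are at 18 mm.
- terracotta_planter: Terracotta-coloured rectangular planter with a small green succulent, 60 (x) x 48 (y) x 80 mm high, 0.3 kg; leaves reach 92 mm. Origin at the centre of its underside. Stands in either slot of the carrier, x along the slot.
- grey_planter: Grey planter of the same shape, in the other slot. To be left alone.
- mug: White mug, 76 mm diameter, 85 mm high, handle at +y, origin under its centre. To be left alone.
- jar: Amber glass jar, 60 mm diameter, 85 mm high, origin under its centre. To be left alone.

How it is judged:
By the outcome, as a careful person would: the job done as asked, in the order asked, and still so for the second after the job is handed in, with the robot touching nothing.
It also fails if it takes over 72 s, if anything falls off the work surface, if the arm or the gripper's body presses on something with over 40 N, if the wrist force passes 120 N, or if a joint passes its speed limit or range.

### The arm

A 6-joint arm with a two-finger parallel gripper is mounted at the origin on the work surface. World frame = base frame: x ahead of the robot, y to its left, z up, the work surface at z = 0. Lengths are in mm, angles in rad, forces in N, time in s.
With the tool pointing down it reaches from about 425 to 925 mm from the base axis. Payload 12.5 kg.
Tool frame: the origin (TCP) lies midway between the tips of the shut fingers; the grasp point (between the pads) lies 19 mm behind it; z points along the fingers, y is the line along which they close (so a half turn about z gives the same grasp; the last joint's range is limited). The gripper opens to 85 mm and grips with 20 to 120 N. Pads are 22 mm wide; open, the fingers measure 114 mm over their backs; the gripper's body (76 mm by 85 mm) begins 54 mm behind the grasp point. The pads swing forward as they close: fully open they stand 13 mm farther back than shut.
Start: joints at [1.236, 0.491, 1.559, -0, 1.092, -0.106], TCP at [141.736, 608.733, 231.327] pointing down, gripper open.
Joint ranges: [-3.1, 3.1], [-0.84, 2.19], [0.05, 2.79], [-1.13, 4.28], [0.06, 2.93], [-2.69, 2.69]. Speed limits (rad/s): [2.22, 2.22, 2.79, 3.14, 3.14, 3.14].

### API

Orientations are given as a rotation vector (axis times angle).
In Python, from cell import ctrl, vision, workorder gives the robot as it stands.
- The arm moves only by the shell command python3 -m pendant 'ROWS' [FORCE]. ROWS is text: rows parted by semicolons, each of 7 numbers parted by spaces: the finger opening in m, from 0 to 0.0854, then the shift along the world's x, y, z in m, then the turn, a rotation vector about the world's x, y, z in rad. In form: fingers x y z rx ry rz; .... A call has exactly 5 rows; each row is the pose to reach, as a shift and turn from the pose commanded when the call began; what a row does not reach only later rows make up. A row lasts 1/12 s, in which the tool goes at most 41.7 mm and 7.16 degrees, less where a joint would pass 70% of its speed; a pose out of reach is approached as far as the arm can. A call with a gripper value outside its range is refused whole. The fingers move at their own pace and stop on an object; FORCE is the grip in N (left out, the last holds). Time passes only in rows, so rows that repeat a pose let the fingers close, or fill a call up. It gives the time, the measured TCP pose, the force, the opening and the grip force at its end, in the units of the state.
- ctrl.get_state(): the state, without advancing time (a new reading comes with each control period).
- vision.read_camera(name): name is "side" or "top" or "wrist"; returns a dict with "img" (480x640x3 uint8, blue, green, red), "intrinsics" (3x3 intrinsics, pixels), "dist_coeffs" ([k1, k2, p1, p2, k3] as OpenCV has them; the pictures are not rectified), "extrinsics" (4x4, takes a point from camera to world coordinates). Camera axes: x right, y down, z forward; pixel columns grow to the right and rows downward; lengths in mm; the calibration is good to about 2 mm. A picture is of the moment at which its call begins. There is no depth.
- workorder.close_job(): hands the job in; it is judged then, once.
The state is a dict: "time": time; "q": joint angles; "joint_vel": joint speeds; "effort": joint torques, N m; "position": TCP position; "tool_rot": TCP orientation; "contact_force": force on the tool from outside, world axes, zero at the start; "ft_torque": the same for the moment, N m; "width": finger opening in mm; "finger_force": force on a finger pad.
Only numpy, scipy, OpenCV 4.12 (cv2) and the standard library are available. Lean on these libraries where they do the work, as an engineer would, in place of code of your own. Each camera call takes 0.05 s, during which the arm holds its last target. There are 200 camera calls.

## Working session

There is one attempt and no reset: what is moved stays moved. The work goes in short steps, Python scripts to look and compute and a shell command to move; the robot and the scene stay as the last step left them, time stands still between calls to the robot, and variables do not carry over. Pictures are saved under pics/ and viewed, at most 10 in all, crops included, and the job is handed in when it is done.

```bash
ls; mkdir -p pics; cat > h.py <<'E'
import numpy as np, cv2
from cell import ctrl, vision, workorder
def cam(n,save=None):
    c=vision.read_camera(n)
    if save: cv2.imwrite('pics/'+save,c['img'])
    return c
def ray(c,uv):
    p=cv2.undistortPoints(np.array(uv,float).reshape(-1,1,2),np.array(c['intrinsics']),np.array(c['dist_coeffs'])).reshape(-1,2)
    E=np.array(c['extrinsics']); d=np.c_[p,np.ones(len(p))]@E[:3,:3].T
    return E[:3,3],d
def onz(c,uv,z):
    o,d=ray(c,uv); return o+d*((z-o[2])/d[:,2])[:,None]
def proj(c,P):
    E=np.linalg.inv(np.array(c['extrinsics'])); r=cv2.Rodrigues(E[:3,:3])[0]
    return cv2.projectPoints(np.array(P,float).reshape(-1,3),r,E[:3,3],np.array(c['intrinsics']),np.array(c['dist_coeffs']))[0].reshape(-1,2)
E
python3 - <<'E'
from h import *
for n in('top','side'):
    c=cam(n,n+'0.png'); print(n,np.round(c['extrinsics'],3).tolist(),np.round(c['intrinsics']).tolist())
s=ctrl.get_state();print(s)
E
```

```text
pics
top [[-0.018, -0.993, 0.119, 524.306], [-1.0, 0.015, -0.021, 47.979], [0.019, -0.119, -0.993, 975.814], [0.0, 0.0, 0.0, 1.0]] [[514.0, 0.0, 317.0], [0.0, 514.0, 244.0], [0.0, 0.0, 1.0]]
side [[0.961, -0.132, 0.244, 366.438], [-0.277, -0.474, 0.836, -758.697], [0.006, -0.871, -0.492, 593.592], [0.0, 0.0, 0.0, 1.0]] [[550.0, 0.0, 327.0], [0.0, 550.0, 235.0], [0.0, 0.0, 1.0]]
{'time': 0.1, 'q': array([ 1.23638694e+00,  4.91508950e-01,  1.55943087e+00,  9.90852922e-06,
        1.09170174e+00, -1.05609295e-01]), 'joint_vel': array([ 0.00024304, -0.00238959, -0.00228474, -0.00038181, -0.00088244,
        0.00089029]), 'effort': array([ 3.03591725e-03, -6.19444227e+01, -2.62025070e+01, -4.77191168e-05,
        2.94111356e-03,  3.63626654e-06]), 'position': array([141.66485989, 608.5087922 , 230.76558115]), 'tool_rot': array([-3.58594910e-01, -3.12082030e+00,  1.60477244e-03]), 'contact_force': array([-0.6750465 ,  0.28061503, -0.08385326]), 'ft_torque': array([0.01043968, 0.02399891, 0.00308013]), 'finger_force': 0.0, 'width': 85.36456124677366}
```

View pics/top0.png

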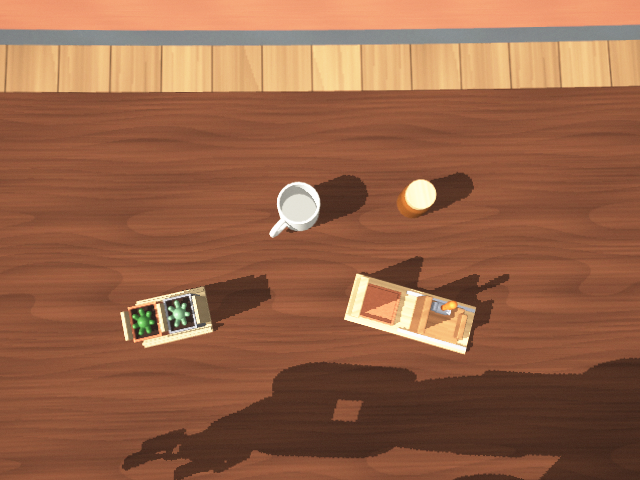

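View pics/side0.png

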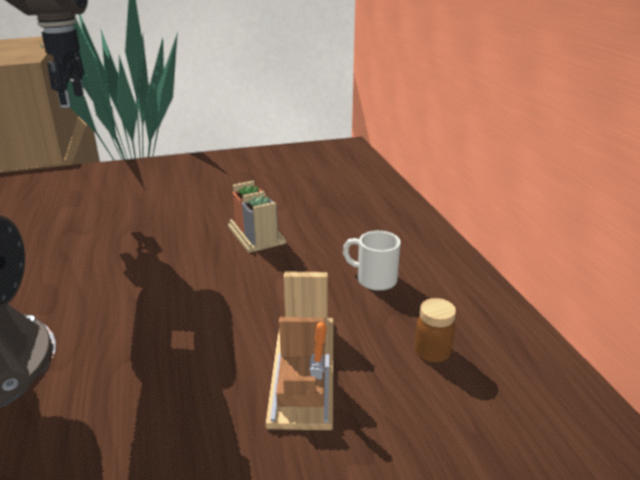

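```bash
python3 - <<'E'
from h import *
im=cv2.imread('pics/top0.png'); o=np.zeros((600,640,3),np.uint8)
f=3.6
a=cv2.resize(im[278:356,115:220],None,fx=f,fy=f,interpolation=cv2.INTER_CUBIC)
b=cv2.resize(im[268:358,338:488],None,fx=f,fy=f,interpolation=cv2.INTER_CUBIC)
o[:a.shape[0],:a.shape[1]]=a; o[276:276+b.shape[0],:b.shape[1]]=b
cv2.imwrite('pics/crop1.png',o)
E
```

```text
(no output)
```

View pics/crop1.png

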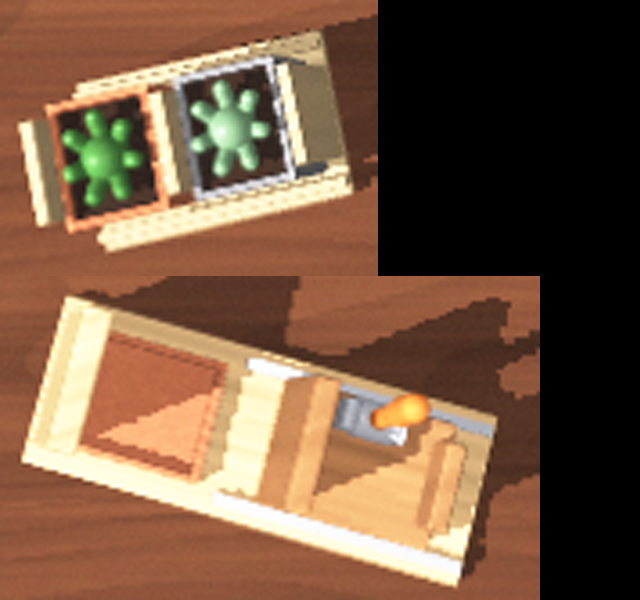

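Crop shows the terracotta planter in the left (+y) slot with rim corners at crop (47,107),(148,90),(170,210),(70,230). The rack base corners are at (68,297),(22,462),(457,587),(497,418), the stop plate top is near (300,445), and the lever grip end is near (410,408).

```bash
cat > p.py <<'E'
from h import *
def fit2(L,W):
    L=np.array(L,float);W=np.array(W)[:,:2]; l=L-L.mean(0);w=W-W.mean(0)
    a=np.arctan2((l[:,0]*w[:,1]-l[:,1]*w[:,0]).sum(),(l*w).sum())
    R=np.array([[np.cos(a),-np.sin(a)],[np.sin(a),np.cos(a)]]); t=W.mean(0)-R@L.mean(0)
    return a,R,t,W-(L@R.T+t)
E
python3 - <<'E'
from p import *
c=cam('top')
A=lambda p:np.array(p)/3.6+[115-.36,278-.36]
B=lambda p:(np.array(p)-[0,276])/3.6+[338-.36,268-.36]
W=onz(c,B([(68,297),(22,462),(457,587),(497,418)]),12)
a,R,t,e=fit2([(45,116),(-45,116),(-45,-116),(45,-116)],W); print('rack',a,t,e.round(1).tolist())
print('saucer',t+R@[0,66],'yaxis',R[:,1])
W=onz(c,A([(47,107),(148,90),(170,210),(70,230)]),80)
a2,R2,t2,e2=fit2([(30,24),(30,-24),(-30,-24),(-30,24)],W); print('planter',a2,t2,e2.round(1).tolist())
# carrier base right corners: lip tops z 18
W=onz(c,A([(322,32),(352,190)]),8);print('carr',W, np.arctan2(*(W[0]-W[1])[:2][::-1]), np.linalg.norm(W[0]-W[1]))
def rl(p): return (p[:2]-t)@R
for n,p,z in(('plate top front-left top',(310,375),104),('plate front bottom',(262,495),104),('plate rear top',(340,380),104),('plate rear bot',(300,512),104),('tab',(455,445),64),('tab',(435,530),64),('levertip',(410,408),115)):
    w=onz(c,B([p]),z)[0]; print(n,w.round(1),rl(w).round(1))
E
```

```text
rack -0.2927186547691593 [ 508.00863176 -143.87546757] [[-0.9, -0.6], [0.5, -0.4], [0.5, 0.3], [-0.2, 0.7]]
saucer [527.05334752 -80.6829142 ] yaxis [0.2885563  0.95746293]
planter 0.18879425644235492 [503.23972672 324.58287436] [[0.1, 0.3], [-1.9, 0.4], [0.5, 0.1], [1.3, -0.8]]
carr [[564.34695579 239.25761618   8.        ]
 [483.15949314 223.13002135   8.        ]] 0.1960936553075492 82.7738086938277
plate top front-left top [ 539.5 -150.3  104. ] [32.   2.9]
plate front bottom [ 484.2 -125.4  104. ] [-28.1  10.8]
plate rear top [ 536.9 -164.3  104. ] [ 33.6 -11.2]
plate rear bot [ 476.1 -142.8  104. ] [-30.8  -8.1]
tab [ 505.  -228.9   64. ] [ 21.7 -82.3]
tab [ 464.3 -216.9   64. ] [-20.8 -82.5]
levertip [ 523.4 -193.5  115. ] [ 29.  -43.1]
```

```bash
R='';for i in 1;do
python3 -m pendant '0.0854 0.024 -0.019 0 0 0 -0.077; 0.0854 0.048 -0.038 0 0 0 -0.154; 0.0854 0.072 -0.057 0 0 0 -0.23; 0.0854 0.096 -0.076 0 0 0 -0.307; 0.0854 0.1205 -0.0947 0 0 0 -0.384'
python3 -m pendant '0.0854 0.024 -0.019 0 0 0 -0.077; 0.0854 0.048 -0.038 0 0 0 -0.154; 0.0854 0.072 -0.057 0 0 0 -0.23; 0.0854 0.096 -0.076 0 0 0 -0.307; 0.0854 0.1205 -0.0947 0 0 0 -0.384'
python3 -m pendant '0.0854 0.024 -0.019 0 0 0 -0.077; 0.0854 0.048 -0.038 0 0 0 -0.154; 0.0854 0.072 -0.057 0 0 0 -0.23; 0.0854 0.096 -0.076 0 0 0 -0.307; 0.0854 0.1205 -0.0947 0 0 0 -0.384'
done
python3 -c "
from h import *
c=cam('wrist','w1.png');print(np.round(c['extrinsics'],2).tolist());print(ctrl.get_state()['position'])
P=[[503+30*a*np.cos(.19)-24*b*np.sin(.19),324.6+30*a*np.sin(.19)+24*b*np.cos(.19),80] for a,b in((1,1),(1,-1),(-1,-1),(-1,1))];print(proj(c,P).round())"
```

```text
time: 0.57
position: [263.0, 512.9, 231.1]
tool_rot: [-0.953, -2.994, 0.001]
contact_force: [1.3, -0.0, 1.1]
width: 85.4
finger_force: 0.0
time: 0.98
position: [383.7, 418.2, 231.2]
tool_rot: [-1.507, -2.756, 0.0]
contact_force: [0.3, -0.2, -0.3]
width: 85.1
finger_force: 0.0
time: 1.4
position: [504.2, 323.4, 231.2]
tool_rot: [-2.005, -2.418, 0.0]
contact_force: [0.8, 0.4, 0.5]
width: 85.5
finger_force: 0.0
[[0.98, 0.18, 0.05, 490.68], [0.19, -0.94, -0.29, 396.86], [-0.0, 0.29, -0.96, 374.43], [0.0, 0.0, 0.0, 1.0]]
[508.02782182 320.73229987 231.03426321]
[[360. 182.]
 [359. 245.]
 [280. 245.]
 [277. 182.]]
```

View pics/w1.png

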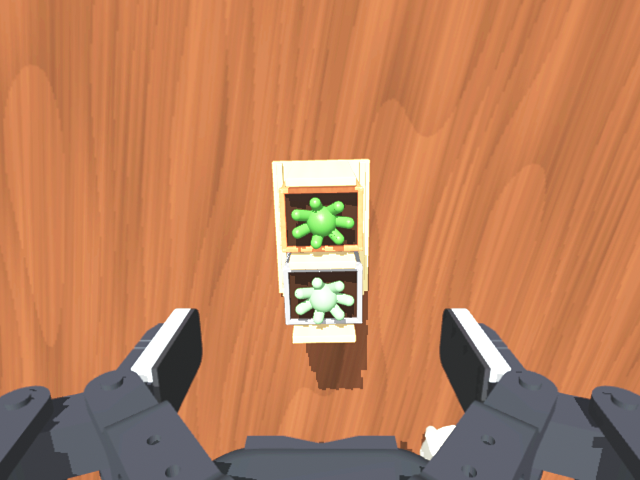

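The wrist view shows the terracotta rim at about (282–360, 186–251), square with the image, and the grey one below it. I'll re-measure with the arm settled.

```bash
python3 -m pendant '0.0854 0 0 0 0 0 0;0.0854 0 0 0 0 0 0;0.0854 0 0 0 0 0 0;0.0854 0 0 0 0 0 0;0.0854 0 0 0 0 0 0'
python3 -c "
from p import *
for n in ('wrist','top'):
  c=cam(n);hsv=cv2.cvtColor(c['img'],cv2.COLOR_BGR2HSV)
  m=cv2.inRange(hsv,(35,120,60),(70,255,255)) # saturated green
  k,l,st,ce=cv2.connectedComponentsWithStats(m); i=np.argsort(-st[1:,4])[:3]+1
  print(n,[(st[j].tolist(),ce[j].round(1),onz(c,[ce[j]],88)[0].round(1)) for j in i])
  if n=='wrist':
    w=onz(c,[(282,187),(360,187),(358,250.5),(284,250.5)],80);print(w.round(1));print(fit2([(-30,24),(30,24),(30,-24),(-30,-24)],w))
s=ctrl.get_state();print(s['position'],s['tool_rot'])"
```

```text
time: 1.87
position: [502.5, 325.4, 231.5]
tool_rot: [1.999, 2.424, 0.0]
contact_force: [-0.2, -0.1, -0.8]
width: 85.3
finger_force: 0.0
wrist [([293, 200, 63, 52, 1414], array([322.8, 225.2]), array([505.2, 320.9,  88. ]))]
[[471.1 341.3  80. ]
 [526.7 352.1  80. ]
 [535.9 304.2  80. ]
 [480.6 293.5  80. ]]
(np.float64(0.1926135113907723), array([[ 0.9815073 , -0.19142473],
       [ 0.19142473,  0.9815073 ]]), array([503.5360996 , 322.77426562]), array([[ 1.56590007,  0.69914458],
       [-1.71845303,  0.0506598 ],
       [-1.71586352, -0.72551337],
       [ 1.86841648, -0.02429101]]))
top [([132, 309, 23, 26, 308], array([143. , 321.4]), array([504.2, 325.2,  88. ]))]
[502.7270769 325.1634522 231.4288582] [1.99917648e+00 2.42331351e+00 2.13083676e-04]
```

```bash

python3 -m pendant '0.0854 0.001 -0.001 -0.025 0 0 0;0.0854 0.001 -0.001 -0.05 0 0 0;0.0854 0.001 -0.001 -0.075 0 0 0;0.0854 0.001 -0.001 -0.1 0 0 0;0.0854 0.001 -0.001 -0.12 0 0 0'
python3 -m pendant '0.0854 0 0 -0.018 0 0 0;0.0854 0 0 -0.036 0 0 0;0.0854 0 0 -0.05 0 0 0;0.0854 0 0 -0.06 0 0 0;0.0854 0 0 -0.062 0 0 0'
python3 -m pendant '0.07 0 0 0 0 0 0;0.065 0 0 0 0 0 0;0.05 0 0 0 0 0 0;0.05 0 0 0 0 0 0;0.05 0 0 0 0 0 0' 40
python3 -m pendant '0.05 0 0 0 0 0 0;0.05 0 0 0 0 0 0;0.05 0 0 0 0 0 0;0.05 0 0 0 0 0 0;0.05 0 0 0 0 0 0' 40
```

```text
time: 2.38
position: [503.6, 323.7, 109.7]
tool_rot: [-2.0, -2.423, 0.001]
contact_force: [0.5, 0.1, 0.0]
width: 85.3
finger_force: 0.0
time: 2.8
position: [503.5, 323.6, 47.8]
tool_rot: [-2.0, -2.422, 0.003]
contact_force: [-0.8, -0.0, -0.6]
width: 85.2
finger_force: 0.0
time: 3.22
position: [504.7, 324.0, 50.5]
tool_rot: [2.0, 2.422, 0.003]
contact_force: [-1.0, 0.8, 6.7]
width: 59.4
finger_force: 44.5
time: 3.63
position: [504.7, 323.9, 50.4]
tool_rot: [2.0, 2.422, 0.003]
contact_force: [-0.3, -0.3, 6.8]
width: 59.6
finger_force: 44.5
```

```bash

python3 -m pendant '0.05 0 0 0.008 0 0 0;0.05 0 0 0.025 0 0 0;0.05 0 0 0.045 0 0 0;0.05 0 0 0.065 0 0 0;0.05 0 0 0.08 0 0 0'
python3 -m pendant '0.05 0 0 0.015 0 0 0;0.05 0 0 0.03 0 0 0;0.05 0 0 0.04 0 0 0;0.05 0 0 0.048 0 0 0;0.05 0 0 0.05 0 0 0'
python3 -m pendant '0.05 0.001 -0.012 0 0 0 0.07;0.05 0.002 -0.026 0 0 0 0.14;0.05 0.003 -0.04 0 0 0 0.21;0.05 0.004 -0.054 0 0 0 0.29;0.05 0.005 -0.068 0 0 0 0.363'
python3 -m pendant '0.05 0.001 -0.014 0 0 0 0.07;0.05 0.002 -0.027 0 0 0 0.14;0.05 0.003 -0.041 0 0 0 0.21;0.05 0.004 -0.054 0 0 0 0.29;0.05 0.005 -0.068 0 0 0 0.363'
python3 -m pendant '0.05 0.001 -0.014 0 0 0 0.08;0.05 0.002 -0.027 0 0 0 0.16;0.05 0.003 -0.041 0 0 0 0.24;0.05 0.004 -0.056 0 0 0 0.31;0.05 0.005 -0.068 0 0 0 0.363'
python3 -m pendant '0.05 0 0 -0.02 0 0 0;0.05 0 0 -0.045 0 0 0;0.05 0 0 -0.07 0 0 0;0.05 0 0 -0.09 0 0 0;0.05 0 0 -0.105 0 0 0'
python3 -c "
from h import *
cam('side','s2.png');s=ctrl.get_state();print(s['position'],s['tool_rot'],s['contact_force'],s['width'])"
```

```text
time: 4.05
position: [504.3, 323.6, 131.3]
tool_rot: [2.0, 2.422, 0.001]
contact_force: [-0.2, -0.8, -3.3]
width: 59.7
finger_force: 44.0
time: 4.47
position: [504.4, 323.7, 180.6]
tool_rot: [2.0, 2.422, 0.002]
contact_force: [0.5, -0.2, -2.5]
width: 59.2
finger_force: 44.0
time: 4.88
position: [508.9, 254.9, 178.6]
tool_rot: [-1.525, -2.746, 0.002]
contact_force: [0.3, 0.4, -3.5]
width: 60.0
finger_force: 43.9
time: 5.3
position: [513.9, 187.0, 178.7]
tool_rot: [-1.004, -2.976, 0.001]
contact_force: [-0.2, -0.1, -2.0]
width: 59.5
finger_force: 43.9
time: 5.72
position: [518.9, 118.7, 178.7]
tool_rot: [-0.451, -3.108, 0.001]
contact_force: [-0.5, 0.4, -2.8]
width: 59.6
finger_force: 43.9
time: 6.13
position: [518.3, 119.4, 72.1]
tool_rot: [-0.457, -3.106, 0.001]
contact_force: [-0.8, -0.2, -2.3]
width: 59.6
finger_force: 44.0
[517.52488119 119.34237092  70.15277358] [-4.56177311e-01 -3.10293100e+00  2.01527101e-03] [-2.42099717 -0.20610435 -6.06501041] 59.592470950817216
```

View pics/s2.png

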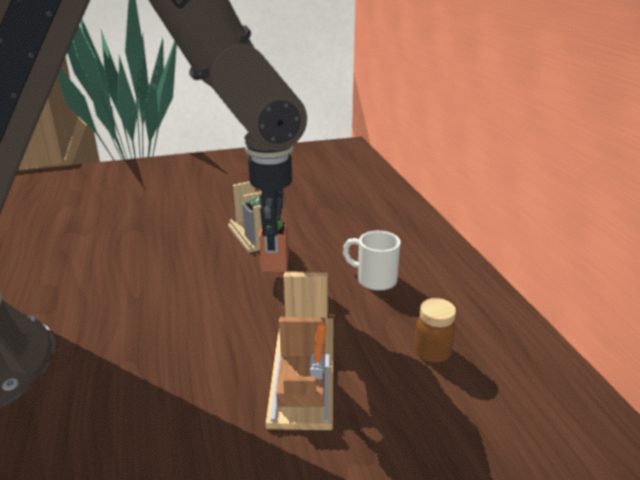

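The planter is held upright by its end faces, at about (273,250), well clear of the rack and mug. Next I lower it gently.

```bash

python3 -m pendant '0.05 0 0 -0.008 0 0 0;0.05 0 0 -0.016 0 0 0;0.05 0 0 -0.021 0 0 0;0.05 0 0 -0.023 0 0 0;0.05 0 0 -0.024 0 0 0'
python3 -m pendant '0.05 0 0 -0.001 0 0 0;0.05 0 0 -0.002 0 0 0;0.05 0 0 -0.003 0 0 0;0.05 0 0 -0.004 0 0 0;0.05 0 0 -0.005 0 0 0'
python3 -m pendant '0.05 0 0 -0.001 0 0 0;0.05 0 0 -0.002 0 0 0;0.05 0 0 -0.003 0 0 0;0.05 0 0 -0.003 0 0 0;0.05 0 0 -0.003 0 0 0'

```

```text
time: 6.6
position: [519.3, 119.6, 50.4]
tool_rot: [0.457, 3.108, 0.0]
contact_force: [-0.1, 0.3, -2.7]
width: 59.4
finger_force: 44.5
time: 7.02
position: [519.3, 119.6, 45.4]
tool_rot: [0.457, 3.108, 0.0]
contact_force: [-0.4, -0.6, -1.8]
width: 59.6
finger_force: 44.5
time: 7.43
position: [519.3, 119.6, 42.5]
tool_rot: [0.457, 3.108, 0.0]
contact_force: [-1.1, -1.6, 1.1]
width: 59.8
finger_force: 44.7
```

```bash

python3 -m pendant '0.05 0 0 -0.0005 0 0 0;0.05 0 0 -0.001 0 0 0;0.062 0 0 -0.001 0 0 0;0.066 0 0 -0.001 0 0 0;0.07 0 0 -0.001 0 0 0'
python3 -m pendant '0.0854 0 0 0 0 0 0;0.0854 0 0 0 0 0 0;0.0854 0 0 0 0 0 0;0.0854 0 0 0.01 0 0 0;0.0854 0 0 0.03 0 0 0'
python3 -m pendant '0.0854 0 0 0.02 0 0 0;0.0854 0 0 0.04 0 0 0;0.0854 0 0 0.06 0 0 0;0.0854 0 0 0.06 0 0 -0.08;0.0854 0 0 0.06 0 0 -0.171'
python3 -m pendant '0.0854 0 0 0 0 0 -0.1;0.0854 0 0 0 0 0 -0.2;0.0854 0 0 0 0 0 -0.3;0.0854 0 0 0 0 0 -0.4;0.0854 0 0 0 0 0 -0.5'
python3 -m pendant '0.0854 0 0 0 0 0 -0.1;0.0854 0 0 0 0 0 -0.2;0.0854 0 0 0 0 0 -0.3;0.0854 0 0 0 0 0 -0.4;0.0854 0 0 0 0 0 -0.5'
python3 -m pendant '0.0854 0 0 0 0 0 -0.1;0.0854 0 0 0 0 0 -0.2;0.0854 0 0 0 0 0 -0.3;0.0854 0 0 0 0 0 -0.4;0.0854 0 0 0 0 0 -0.4'
python3 -c "
from h import *
cam('wrist','w3.png');s=ctrl.get_state();print(s['position'],s['tool_rot'],s['contact_force'],s['width'])"
```

```text
time: 7.85
position: [519.4, 119.7, 41.3]
tool_rot: [0.457, 3.108, 0.0]
contact_force: [0.8, 0.9, -0.3]
width: 70.0
finger_force: 0.0
time: 8.27
position: [518.3, 119.5, 70.5]
tool_rot: [-0.456, -3.105, 0.001]
contact_force: [-0.4, 0.4, 0.3]
width: 85.5
finger_force: 0.0
time: 8.68
position: [519.7, 119.7, 133.4]
tool_rot: [0.725, 3.054, 0.002]
contact_force: [0.4, -0.1, -0.8]
width: 85.2
finger_force: 0.0
time: 9.1
position: [519.2, 119.6, 132.1]
tool_rot: [1.461, 2.781, 0.001]
contact_force: [0.3, -0.3, -0.3]
width: 85.7
finger_force: 0.0
time: 9.52
position: [519.2, 119.6, 132.0]
tool_rot: [2.104, 2.333, 0.0]
contact_force: [0.2, 0.4, -0.4]
width: 85.7
finger_force: 0.0
time: 9.93
position: [519.2, 119.7, 132.0]
tool_rot: [2.525, 1.869, 0.001]
contact_force: [0.4, -0.2, 0.3]
width: 85.4
finger_force: 0.0
[519.23454816 119.65978877 131.92543981] [2.51919502e+00 1.87653866e+00 6.75616285e-04] [-0.05932927  0.9263594   0.87975888] 85.0671266026873
```

View pics/w3.png

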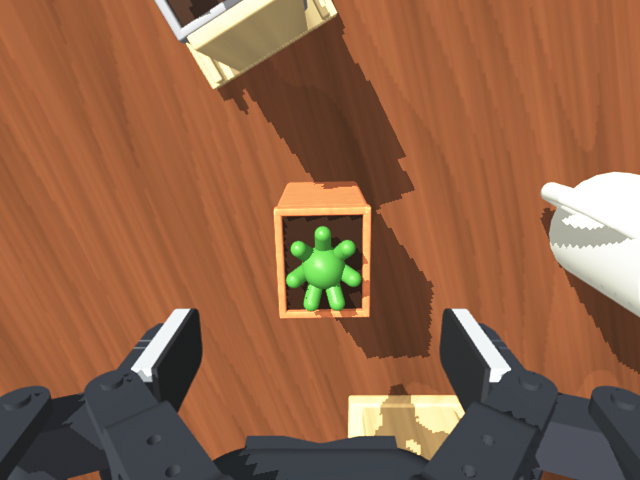

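The planter stands upright and square under the gripper, with its rim at (275–370, 207–317). I'll regrasp by the 48 mm faces, lift and carry it over.

```bash

python3 -m pendant '0.0854 0 0 -0.02 0 0 0;0.0854 0 0 -0.04 0 0 0;0.0854 0 0 -0.06 0 0 0;0.0854 0 0 -0.08 0 0 0;0.0854 0 0 -0.089 0 0 0'
python3 -m pendant '0.07 0 0 0 0 0 0;0.055 0 0 0 0 0 0;0.04 0 0 0 0 0 0;0.04 0 0 0 0 0 0;0.04 0 0 0 0 0 0' 40
python3 -m pendant '0.04 0 0 0 0 0 0;0.04 0 0 0 0 0 0;0.04 0 0 0 0 0 0;0.04 0 0 0.005 0 0 0;0.04 0 0 0.015 0 0 0' 40
python3 -m pendant '0.04 0 0 0.025 0 0 0;0.04 0 0 0.05 0 0 0;0.04 0 0 0.075 0 0 0;0.04 0 0 0.1 0 0 0;0.04 0 0 0.12 0 0 0' 40
python3 -m pendant '0.04 0.0005 -0.01 0.015 0 0 0;0.04 0.001 -0.03 0.025 0 0 0;0.04 0.002 -0.05 0.03 0 0 0;0.04 0.003 -0.075 0.03 0 0 0;0.04 0.004 -0.1 0.03 0 0 0' 40
python3 -m pendant '0.04 0.001 -0.025 0 0 0 0;0.04 0.002 -0.05 0 0 0 0;0.04 0.003 -0.075 0 0 0 0;0.04 0.0037 -0.095 0 0 0 0;0.04 0.0037 -0.1 0 0 0 0' 40
python3 -m pendant '0.04 0 0 0 0 0 0;0.04 0 0 0 0 0 0;0.04 0 0 0 0 0 0;0.04 0 0 0 0 0 0;0.04 0 0 0 0 0 0' 40
python3 -c "
from h import *
c=cam('side','s4.png');s=ctrl.get_state();print(s['position'],s['tool_rot'],s['contact_force'],s['width'])
t=cam('top','t4.png'); w=cam('wrist','w4.png')
o=np.vstack([cv2.resize(c['img'][120:440,220:400],(450,600))[:600]]);o=np.hstack([o,cv2.resize(t['img'][230:370,330:440],(350,445))[:445] if 0 else cv2.copyMakeBorder(cv2.resize(t['img'][250:370,330:450],(350,350)),0,250,0,0,0)])
cv2.imwrite('pics/c4.png',o)"
```

```text
time: 10.4
position: [518.5, 119.5, 40.7]
tool_rot: [-2.517, -1.878, 0.003]
contact_force: [-0.2, 0.6, -0.1]
width: 85.2
finger_force: 0.0
time: 10.82
position: [519.9, 119.7, 43.5]
tool_rot: [2.52, 1.874, 0.003]
contact_force: [-0.6, 0.8, 7.1]
width: 47.5
finger_force: 41.6
time: 11.23
position: [518.7, 119.6, 57.4]
tool_rot: [-2.52, -1.875, 0.002]
contact_force: [0.1, -0.9, -2.3]
width: 47.6
finger_force: 41.6
time: 11.65
position: [519.1, 119.6, 180.1]
tool_rot: [2.52, 1.874, 0.002]
contact_force: [-0.2, -0.4, -3.0]
width: 47.7
finger_force: 42.1
time: 12.07
position: [522.9, 18.9, 208.7]
tool_rot: [2.519, 1.875, 0.002]
contact_force: [0.9, 0.9, -3.2]
width: 47.6
finger_force: 42.2
time: 12.48
position: [526.7, -82.8, 208.1]
tool_rot: [2.522, 1.872, 0.0]
contact_force: [0.4, -0.0, -2.2]
width: 47.7
finger_force: 42.1
time: 12.9
position: [526.9, -79.5, 207.4]
tool_rot: [-2.52, -1.876, -0.0]
contact_force: [0.1, -0.2, -1.7]
width: 47.4
finger_force: 42.1
[526.92780645 -79.62584996 207.37216712] [-2.51996601e+00 -1.87593604e+00 -1.27647338e-05] [ 0.44561779 -0.08735133 -3.02330949] 47.88283597956972
```

View pics/c4.png

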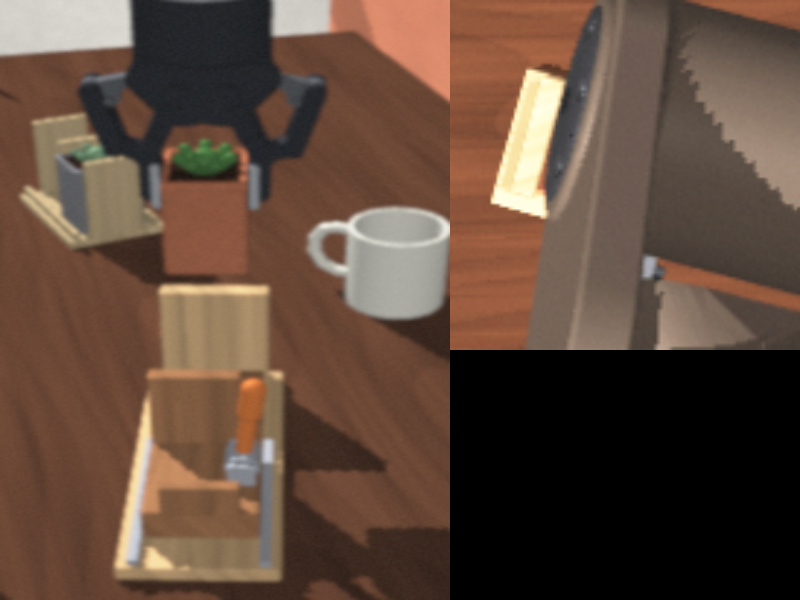

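Side crop shows the planter held level above the rack, its lower corners at crop (163,273) and (248,273). The cheek's top corners are at (162,287) and (268,287). Checking these against predicted projections.

```bash
python3 -c "
from h import *
c=cam('side');a=-.2927;R=np.array([[np.cos(a),-np.sin(a)],[np.sin(a),np.cos(a)]]);t=np.array([508.0,-143.9])
f=lambda p:np.r_[t+R@np.array(p[:2]),p[2]]
cr=lambda q:(q-[220,120])*[2.5,1.875]
print('cheek pred',cr(proj(c,[f((-35,100,106)),f((35,100,106))])).round(0).tolist())
print('rack corners',cr(proj(c,[f((-45,-116,12)),f((45,-116,12))])).round().tolist())
p=ctrl.get_state()['position'];b=p[2]-42.5
g=lambda dx,dy,z:np.r_[p[:2]+R@np.array([dx,dy]),z]
print('planter pred',cr(proj(c,[g(-24,-30,b),g(24,-30,b)])).round(0).tolist(),p, (p[:2]-t)@R)
"
```

```text
cheek pred [[157.0, 293.0], [267.0, 293.0]]
rack corners [[112.0, 568.0], [279.0, 570.0]]
planter pred [[163.0, 275.0], [246.0, 275.0]] [526.93119537 -80.02262808 207.3008846 ] [-0.30505744 66.62293706]
```

```bash

python3 -m pendant '0.04 0.001 0 -0.015 0 0 0;0.04 0.001 0 -0.035 0 0 0;0.04 0.001 0 -0.055 0 0 0;0.04 0.001 0 -0.075 0 0 0;0.04 0.001 0 -0.09 0 0 0'
python3 -m pendant '0.04 0 0 -0.012 0 0 0;0.04 0 0 -0.022 0 0 0;0.04 0 0 -0.03 0 0 0;0.04 0 0 -0.036 0 0 0;0.04 0 0 -0.04 0 0 0'
python3 -m pendant '0.04 0 0 -0.002 0 0 0;0.04 0 0 -0.004 0 0 0;0.04 0 0 -0.006 0 0 0;0.04 0 0 -0.007 0 0 0;0.04 0 0 -0.008 0 0 0'
python3 -m pendant '0.04 0 0 -0.002 0 0 0;0.04 0 0 -0.004 0 0 0;0.04 0 0 -0.006 0 0 0;0.04 0 0 -0.007 0 0 0;0.04 0 0 -0.008 0 0 0'
python3 -c "
from h import *
s=ctrl.get_state();print(s['position'],s['contact_force'])"
```

```text
time: 13.52
position: [527.6, -80.2, 115.9]
tool_rot: [-2.52, -1.874, 0.001]
contact_force: [-0.4, 0.1, -2.6]
width: 47.7
finger_force: 42.1
time: 13.93
position: [528.0, -80.3, 76.9]
tool_rot: [-2.521, -1.875, 0.0]
contact_force: [-0.4, -0.0, -2.8]
width: 47.7
finger_force: 42.1
time: 14.35
position: [528.0, -80.4, 69.5]
tool_rot: [2.521, 1.874, 0.0]
contact_force: [-0.7, -0.8, -2.2]
width: 47.5
finger_force: 42.1
time: 14.77
position: [527.9, -80.4, 61.2]
tool_rot: [-2.521, -1.875, 0.0]
contact_force: [0.1, -0.2, -2.9]
width: 47.3
finger_force: 42.1
[527.90758011 -80.36343665  61.16072296] [ 0.07528066 -0.20205288 -2.94084305]
```

```bash

python3 -m pendant '0.04 0 0 -0.0005 0 0 0;0.04 0 0 -0.001 0 0 0;0.04 0 0 -0.0015 0 0 0;0.04 0 0 -0.002 0 0 0;0.04 0 0 -0.0025 0 0 0'
python3 -m pendant '0.04 0 0 -0.0003 0 0 0;0.04 0 0 -0.0006 0 0 0;0.04 0 0 -0.0009 0 0 0;0.04 0 0 -0.0012 0 0 0;0.04 0 0 -0.0015 0 0 0'

```

```text
time: 15.18
position: [528.0, -80.4, 58.8]
tool_rot: [2.521, 1.874, 0.0]
contact_force: [0.2, -0.3, -2.7]
width: 47.4
finger_force: 42.1
time: 15.6
position: [528.0, -80.4, 58.4]
tool_rot: [2.521, 1.874, 0.001]
contact_force: [-3.1, -0.1, 19.5]
width: 47.4
finger_force: 44.0
```

Firm contact came at the expected seated height (58.5), so I'll release gently and rise.

```bash

python3 -m pendant '0.04 0 0 0.0007 0 0 0;0.04 0 0 0.001 0 0 0;0.05 0 0 0.001 0 0 0;0.055 0 0 0.001 0 0 0;0.06 0 0 0.001 0 0 0'
python3 -m pendant '0.0854 0 0 0 0 0 0;0.0854 0 0 0 0 0 0;0.0854 0 0 0 0 0 0;0.0854 0 0 0.01 0 0 0;0.0854 0 0 0.03 0 0 0'
python3 -m pendant '0.0854 0 0 0.025 0 0 0;0.0854 0 0 0.055 0 0 0;0.0854 0 0 0.085 0 0 0;0.0854 0 0 0.115 0 0 0;0.0854 0 0 0.13 0 0 0'
python3 -c "
from h import *
s=ctrl.get_state();print(s['position'],s['tool_rot'])
c=cam('side','s5.png');w=cam('wrist','w5.png')
cv2.imwrite('pics/c5.png',np.hstack([cv2.resize(c['img'][220:440,240:360],(327,600)),cv2.resize(w['img'],(473,355)) if 0 else cv2.copyMakeBorder(cv2.resize(w['img'],(473,355)),0,245,0,0,0)]))"
```

```text
time: 16.02
position: [528.0, -80.4, 58.3]
tool_rot: [2.521, 1.874, 0.0]
contact_force: [0.9, 1.2, 0.9]
width: 59.9
finger_force: 0.0
time: 16.43
position: [527.1, -80.2, 87.5]
tool_rot: [-2.519, -1.873, 0.003]
contact_force: [1.1, -0.2, 1.1]
width: 85.3
finger_force: 0.0
time: 16.85
position: [528.5, -80.5, 222.6]
tool_rot: [2.518, 1.873, 0.004]
contact_force: [0.7, 0.2, 0.5]
width: 85.1
finger_force: 0.0
[528.50434965 -80.48335973 222.60413294] [2.5180076  1.87256613 0.00435172]
```

View pics/c5.png

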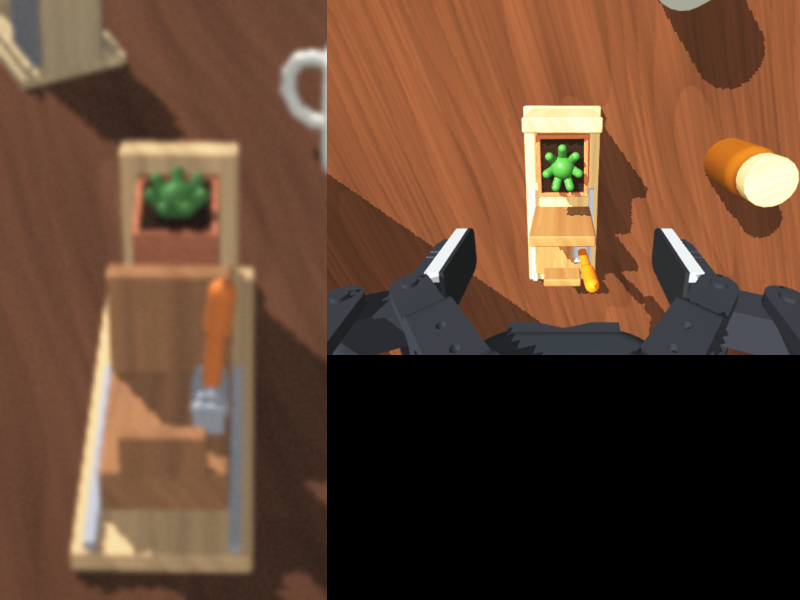

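Planter sits flat in the saucer: side crop (178,220) and wrist (562,165), between the lips. Next I move behind the tab with fingers shut.

```bash

python3 -m pendant '0 -0.01 -0.034 0 0 0 0;0 -0.02 -0.068 0 0 0 0;0 -0.03 -0.1 0 0 0 0;0 -0.04 -0.135 0 0 0 0;0 -0.05 -0.165 0 0 0 0' 40
python3 -m pendant '0 -0.0025 -0.01 0 0 0 0;0 -0.0025 -0.01 -0.02 0 0 0;0 -0.0025 -0.01 -0.045 0 0 0;0 -0.0025 -0.01 -0.07 0 0 0;0 -0.0025 -0.01 -0.09 0 0 0'
python3 -m pendant '0 0 0 -0.015 0 0 0;0 0 0 -0.03 0 0 0;0 0 0 -0.043 0 0 0;0 0 0 -0.05 0 0 0;0 0 0 -0.05 0 0 0'
python3 -m pendant '0 0 0 0 0 0 0;0 0 0 0 0 0 0;0 0 0 0 0 0 0;0 0 0 0 0 0 0;0 0 0 0 0 0 0'
python3 -c "
from h import *
c=cam('side');p=ctrl.get_state()['position']
a=-.2927;R=np.array([[np.cos(a),-np.sin(a)],[np.sin(a),np.cos(a)]]);t=np.array([508.0,-143.9]);print((p[:2]-t)@R,p)
w=cam('wrist')
cv2.imwrite('pics/c6.png',np.hstack([cv2.resize(c['img'][180:480,220:400],(360,600)),cv2.copyMakeBorder(cv2.resize(w['img'],(440,330)),0,270,0,0,0)]))"
```

```text
time: 17.37
position: [476.9, -246.9, 217.7]
tool_rot: [-2.52, -1.874, 0.001]
contact_force: [-0.1, -0.4, -0.9]
width: 25.7
finger_force: 0.0
time: 17.78
position: [474.7, -254.7, 126.3]
tool_rot: [-2.52, -1.873, 0.001]
contact_force: [0.6, 0.0, -0.2]
width: -0.1
finger_force: 0.0
time: 18.2
position: [474.8, -254.6, 76.7]
tool_rot: [-2.519, -1.873, 0.001]
contact_force: [-0.1, 0.2, 1.1]
width: 0.0
finger_force: 0.0
time: 18.62
position: [475.6, -255.4, 78.8]
tool_rot: [2.52, 1.874, 0.001]
contact_force: [-0.2, -0.9, 0.4]
width: 0.1
finger_force: 0.0
[   1.10640758 -116.15601353] [ 475.54387547 -255.43494339   78.73494625]
```

View pics/c6.png

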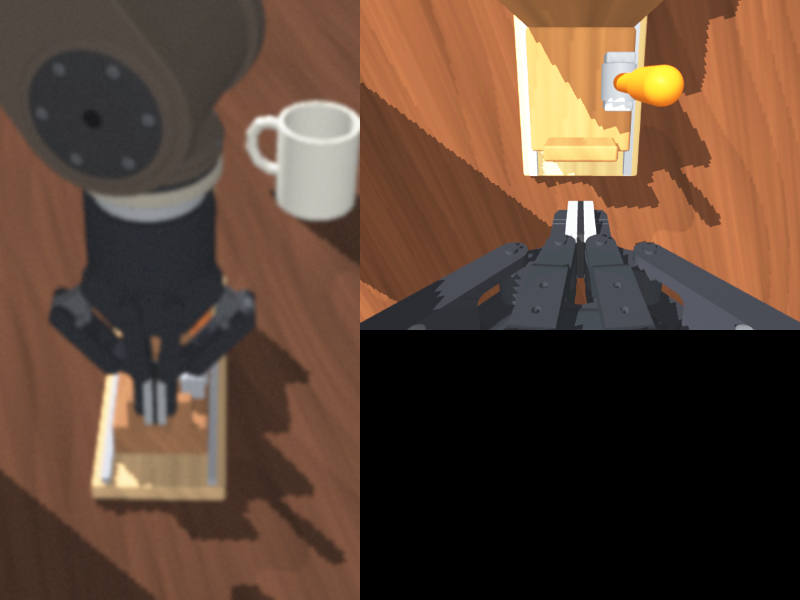

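```bash

python3 -m pendant '0 0 0 -0.01 0 0 0;0 0 0 -0.018 0 0 0;0 0 0 -0.023 0 0 0;0 0.0014 0.0048 -0.023 0 0 0;0 0.0029 0.0096 -0.023 0 0 0'
python3 -m pendant '0 0.0009 0.0029 0 0 0 0;0 0.0017 0.0057 0 0 0 0;0 0.0026 0.0086 0 0 0 0;0 0.0035 0.0115 0 0 0 0;0 0.0043 0.0144 0 0 0 0'
python3 -m pendant '0 0.0009 0.0029 0 0 0 0;0 0.0017 0.0057 0 0 0 0;0 0.0026 0.0086 0 0 0 0;0 0.0035 0.0115 0 0 0 0;0 0.0043 0.0144 0 0 0 0'

```

```text
time: 19.13
position: [478.1, -245.4, 54.7]
tool_rot: [-2.521, -1.873, 0.001]
contact_force: [0.1, -0.6, -0.3]
width: 0.4
finger_force: 0.0
time: 19.55
position: [482.8, -231.2, 55.5]
tool_rot: [2.521, 1.874, 0.0]
contact_force: [-0.7, -2.4, -1.2]
width: -0.2
finger_force: 1.1
time: 19.97
position: [487.2, -216.8, 55.4]
tool_rot: [2.521, 1.874, 0.0]
contact_force: [-0.4, -1.2, 0.3]
width: -0.0
finger_force: 1.1
```

```bash

python3 -m pendant '0 0.0006 0.0019 0 0 0 0;0 0.0012 0.0038 0 0 0 0;0 0.0017 0.0057 0 0 0 0;0 0.0023 0.0077 0 0 0 0;0 0.0029 0.0096 0 0 0 0'
python3 -m pendant '0 0.0002 0.0006 0 0 0 0;0 0.0003 0.0011 0 0 0 0;0 0.0005 0.0017 0 0 0 0;0 0.0007 0.0023 0 0 0 0;0 0.0009 0.0029 0 0 0 0'
python3 -m pendant '0 0.0002 0.0006 0 0 0 0;0 0.0003 0.0011 0 0 0 0;0 0.0005 0.0017 0 0 0 0;0 0.0006 0.0019 0 0 0 0;0 0.0006 0.0019 0 0 0 0'

```

```text
time: 20.38
position: [490.0, -207.3, 55.4]
tool_rot: [2.521, 1.874, 0.0]
contact_force: [-0.2, -1.7, 1.9]
width: -0.2
finger_force: 1.1
time: 20.8
position: [490.7, -204.5, 55.3]
tool_rot: [2.521, 1.874, 0.0]
contact_force: [-0.0, -4.4, 1.2]
width: -0.0
finger_force: 1.9
time: 21.22
position: [491.3, -202.6, 55.3]
tool_rot: [2.521, 1.875, 0.0]
contact_force: [0.2, -3.7, 1.4]
width: 0.0
finger_force: 1.8
```

```bash

python3 -m pendant '0 0.0001 0.0003 0 0 0 0;0 0.0002 0.0006 0 0 0 0;0 0.0003 0.0008 0 0 0 0;0 0.0003 0.001 0 0 0 0;0 0.0003 0.001 0 0 0 0'
python3 -m pendant '0 0.0001 0.0003 0 0 0 0;0 0.0002 0.0006 0 0 0 0;0 0.0003 0.0008 0 0 0 0;0 0.0003 0.001 0 0 0 0;0 0.0003 0.001 0 0 0 0'

```

```text
time: 21.63
position: [491.7, -201.6, 55.3]
tool_rot: [2.521, 1.875, 0.0]
contact_force: [0.1, -3.9, 0.9]
width: 0.1
finger_force: 1.9
time: 22.05
position: [491.7, -201.4, 55.4]
tool_rot: [2.52, 1.874, -0.001]
contact_force: [-4.8, -11.8, 1.7]
width: 0.0
finger_force: 6.3
```

Force rose to 12.7 N at about the expected spot, so the stop is snug. I'll back off, rise and move to the lever's +x side.

```bash

python3 -m pendant '0 -0.001 -0.0032 0 0 0 0;0 -0.0025 -0.0083 0 0 0 0;0 -0.0046 -0.0153 0 0 0 0;0 -0.0046 -0.0153 0.02 0 0 0;0 -0.0046 -0.0153 0.045 0 0 0'
python3 -m pendant '0 0 0 0.025 0 0 0;0 0 0 0.05 0 0 0;0 0 0 0.07 0 0 0;0 0 0 0.08 0 0 0;0 0 0 0.08 0 0 0'
python3 -m pendant '0 0.018 0.0095 0 0 0 0;0 0.04 0.021 0 0 0 0;0 0.062 0.0326 0 0 0 0;0 0.082 0.043 0 0 0 0;0 0.092 0.0483 0 0 0 0'
python3 -m pendant '0 0 0 0 0 0 0;0 0 0 0 0 0 0;0 0 0 0 0 0 0;0 0 0 0 0 0 0;0 0 0 0 0 0 0'
cat > lev.py <<'E'
from h import *
a=-.2927;R=np.array([[np.cos(a),-np.sin(a)],[np.sin(a),np.cos(a)]]);t=np.array([508.0,-143.9])
p=ctrl.get_state()['position'];print('tcp rack',(p[:2]-t)@R,p)
for n in('side','top','wrist'):
  c=cam(n,'lev_%s.png'%n);hsv=cv2.cvtColor(c['img'],cv2.COLOR_BGR2HSV)
  m=cv2.inRange(hsv,(8,215,150),(24,255,255));k,l,st,ce=cv2.connectedComponentsWithStats(m)
  for i in np.argsort(-st[1:,4])[:3]+1:
    if st[i,4]>15: w=onz(c,[ce[i]],108)[0]; print(n,st[i].tolist(),w.round(),((w[:2]-t)@R).round(1))
E
python3 lev.py
```

```text
time: 22.47
position: [486.2, -215.9, 99.3]
tool_rot: [-2.518, -1.871, 0.002]
contact_force: [0.3, 0.2, -0.4]
width: 0.0
finger_force: 0.0
time: 22.88
position: [487.8, -216.3, 182.0]
tool_rot: [2.519, 1.873, 0.002]
contact_force: [-0.7, 0.5, 0.2]
width: 0.2
finger_force: 0.0
time: 23.3
position: [580.6, -166.4, 178.5]
tool_rot: [-2.519, -1.875, 0.001]
contact_force: [0.2, 0.1, -0.4]
width: -0.2
finger_force: 0.0
time: 23.72
position: [578.7, -168.1, 180.4]
tool_rot: [-2.522, -1.873, 0.0]
contact_force: [-0.5, -0.4, -0.8]
width: -0.2
finger_force: 0.0
tcp rack [74.64375182 -2.8117332 ] [ 578.657734   -168.129737    180.37779311]
wrist [463, 104, 82, 63, 1481] [ 682. -130.  108.] [162.5  63.8]
wrist [223, 225, 28, 50, 755] [ 536. -155.  108.] [29.7 -2.1]
```

```bash

python3 -m pendant '0 0 0 -0.015 0 0 0;0 0 0 -0.035 0 0 0;0 0 0 -0.055 0 0 0;0 0 0 -0.07 0 0 0;0 0 0 -0.076 0 0 0'
python3 -m pendant '0 -0.0096 0.0029 0 0 0 0;0 -0.0191 0.0058 0 0 0 0;0 -0.0287 0.0087 0 0 0 0;0 -0.0354 0.0107 0 0 0 0;0 -0.0354 0.0107 0 0 0 0'
python3 -m pendant '0 -0.0048 0.0014 0.0015 0 0 0;0 -0.0096 0.0029 0.003 0 0 0;0 -0.0144 0.0043 0.0045 0 0 0;0 -0.0191 0.0058 0.006 0 0 0;0 -0.0239 0.0072 0.006 0 0 0'
python3 -m pendant '0 -0.0042 0.0013 -0.001 0 0 0;0 -0.0084 0.0025 -0.003 0 0 0;0 -0.0126 0.0038 -0.005 0 0 0;0 -0.0168 0.0051 -0.0075 0 0 0;0 -0.0211 0.0063 -0.01 0 0 0'
python3 lev.py
```

```text
time: 24.28
position: [578.4, -167.4, 102.4]
tool_rot: [-2.519, -1.873, 0.002]
contact_force: [-0.4, -0.3, -0.2]
width: -0.2
finger_force: 0.0
time: 24.7
position: [543.4, -156.7, 105.1]
tool_rot: [2.521, 1.874, 0.001]
contact_force: [0.8, -0.2, 0.4]
width: -0.1
finger_force: 0.0
time: 25.12
position: [519.8, -149.6, 110.7]
tool_rot: [2.52, 1.874, 0.001]
contact_force: [2.8, -0.6, -0.7]
width: 0.1
finger_force: 0.8
time: 25.53
position: [498.6, -143.3, 100.0]
tool_rot: [2.521, 1.875, 0.0]
contact_force: [1.1, -1.2, 0.5]
width: -0.1
finger_force: 0.9
tcp rack [-9.20079573 -2.09490336] [ 498.58606949 -143.25102035  100.03001274]
wrist [341, 269, 42, 34, 622] [ 518. -132.  108.] [ 5.9 14.2]
```

```bash

python3 -m pendant '0 -0.0048 0.0014 -0.004 0 0 0;0 -0.0091 0.0027 -0.009 0 0 0;0 -0.0129 0.0039 -0.014 0 0 0;0 -0.0163 0.0049 -0.019 0 0 0;0 -0.0191 0.0058 -0.024 0 0 0'
python3 -m pendant '0 -0.0019 0.0006 -0.001 0 0 0;0 -0.0038 0.0012 -0.002 0 0 0;0 -0.0057 0.0017 -0.004 0 0 0;0 -0.0067 0.002 -0.006 0 0 0;0 -0.0067 0.002 -0.008 0 0 0'
python3 -m pendant '0 0 0 -0.001 0 0 0;0 0 0 -0.002 0 0 0;0 0 0 -0.003 0 0 0;0 0 0 -0.004 0 0 0;0 0 0 -0.005 0 0 0'
python3 lev.py
```

```text
time: 26.1
position: [479.4, -137.4, 75.7]
tool_rot: [-2.521, -1.875, 0.0]
contact_force: [1.4, 0.1, 0.7]
width: -0.0
finger_force: 0.8
time: 26.52
position: [473.0, -135.5, 68.3]
tool_rot: [2.521, 1.875, 0.0]
contact_force: [-0.8, 0.7, 3.8]
width: 0.1
finger_force: 1.6
time: 26.93
position: [473.0, -135.5, 63.2]
tool_rot: [-2.521, -1.874, 0.0]
contact_force: [-1.3, 0.1, 3.2]
width: -0.0
finger_force: 1.4
tcp rack [-35.97078189  -2.04252725] [ 472.96976854 -135.47670189   63.20342891]
wrist [360, 295, 86, 27, 1393] [ 504. -119.  108.] [-11.3  22.9]
wrist [341, 298, 11, 7, 67] [ 488. -112.  108.] [-28.7  24.5]
```

```bash

python3 -m pendant '0 0 0 -0.001 0 0 0;0 0 0 -0.002 0 0 0;0 0 0 -0.003 0 0 0;0 0 0 -0.0035 0 0 0;0 0 0 -0.004 0 0 0'
python3 -m pendant '0 0 0 -0.0003 0 0 0;0 0 0 -0.0006 0 0 0;0 0 0 -0.001 0 0 0;0 0 0 -0.001 0 0 0;0 0 0 -0.001 0 0 0'
```

```text
time: 27.5
position: [473.0, -135.5, 59.2]
tool_rot: [-2.521, -1.875, 0.0]
contact_force: [-2.2, 0.2, 2.0]
width: -0.2
finger_force: 1.2
time: 27.92
position: [473.0, -135.5, 58.6]
tool_rot: [2.521, 1.875, 0.0]
contact_force: [-2.6, 0.6, 7.2]
width: -0.4
finger_force: 3.6
```

```bash

python3 -m pendant '0 0 0 -0.0003 0 0 0;0 0 0 -0.0006 0 0 0;0 0 0 -0.001 0 0 0;0 0 0 -0.001 0 0 0;0 0 0 -0.001 0 0 0'
python3 -m pendant '0 0 0 -0.0003 0 0 0;0 0 0 -0.0006 0 0 0;0 0 0 -0.001 0 0 0;0 0 0 -0.001 0 0 0;0 0 0 -0.001 0 0 0'
```

```text
time: 28.33
position: [473.1, -135.5, 58.1]
tool_rot: [2.521, 1.874, 0.0]
contact_force: [-6.0, 1.7, 15.4]
width: -0.4
finger_force: 7.8
time: 28.75
position: [473.1, -135.6, 57.6]
tool_rot: [2.52, 1.874, 0.001]
contact_force: [-7.8, 2.3, 23.8]
width: -0.3
finger_force: 11.9
```

```bash

python3 -m pendant '0 0 0 0.002 0 0 0;0 0 0 0.01 0 0 0;0 0 0 0.03 0 0 0;0 0 0 0.06 0 0 0;0 0 0 0.09 0 0 0'
python3 -m pendant '0 -0.02 -0.02 0.03 0 0 0;0 -0.03 -0.05 0.06 0 0 0;0 -0.04 -0.085 0.08 0 0 0;0 -0.04 -0.12 0.08 0 0 0;0 -0.04 -0.12 0.08 0 0 0'
python3 -m pendant '0 0 0 0 0 0 0;0 0 0 0 0 0 0;0 0 0 0 0 0 0;0 0 0 0 0 0 0;0 0 0 0 0 0 0'
python3 lev.py
python3 -c "
from h import *
c=cam('side');w=cam('wrist')
cv2.imwrite('pics/c7.png',np.hstack([cv2.resize(c['img'][230:440,240:360],(343,600)),cv2.copyMakeBorder(cv2.resize(w['img'],(457,343)),0,257,0,0,0)]))"
```

```text
time: 29.17
position: [473.0, -135.5, 147.2]
tool_rot: [-2.52, -1.874, 0.001]
contact_force: [1.2, 0.3, 0.1]
width: 0.0
finger_force: 0.0
time: 29.58
position: [433.5, -260.8, 228.3]
tool_rot: [2.519, 1.867, 0.001]
contact_force: [-1.4, 1.2, -0.5]
width: 0.1
finger_force: 0.0
time: 30.0
position: [433.3, -254.7, 226.2]
tool_rot: [-2.519, -1.876, 0.0]
contact_force: [0.4, -0.2, -0.1]
width: -0.4
finger_force: 0.0
tcp rack [ -39.511653   -127.66270818] [ 433.33324585 -254.73236715  226.18950228]
wrist [311, 45, 24, 3, 34] [ 467. -149.  108.] [-38.1 -17.2]
```

View pics/c7.png

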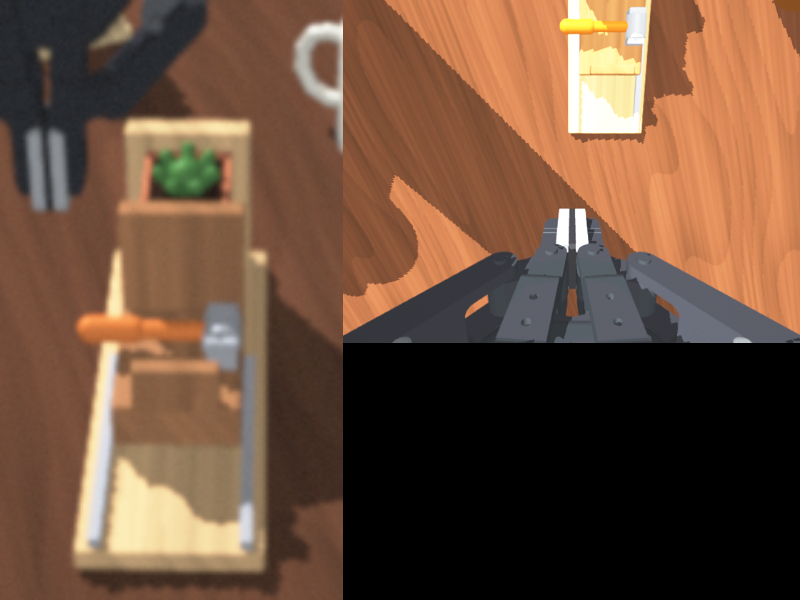

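Side crop: the lever lies across the carriage, tip (85,327) and pivot (222,333). The stop is against the planter, which stands upright against the cheek. Checking that the lever is level.

```bash
python3 -c "
from h import *
c=cam('side');a=-.2927;R=np.array([[np.cos(a),-np.sin(a)],[np.sin(a),np.cos(a)]]);t=np.array([508.0,-143.9])
hsv=cv2.cvtColor(c['img'],cv2.COLOR_BGR2HSV)[320:375,255:330]
m=cv2.inRange(hsv,(3,190,120),(15,255,255));k,l,st,ce=cv2.connectedComponentsWithStats(m)
i=1+np.argmax(st[1:,4]);print(st[i],ce[i]+[255,320])
ys,xs=np.nonzero(l==i);
for u in range(xs.min(),xs.max()+1,3): v=ys[xs==u]; print(u+255,v.mean()+320,len(v),end=' | ')
print()
for th in(0,.1,.2):
  P=[[23-r*np.cos(th),-3,52+r*np.sin(th)] for r in(75,60,46,30)]
  print(th,proj(c,[np.r_[t+R@np.array(p[:2]),p[2]] for p in P]).round(1).tolist())
"
```

```text
Traceback (most recent call last):
ValueError: attempt to get argmax of an empty sequence
```

```bash
python3 -c "
from h import *
c=cam('side');a=-.2927;R=np.array([[np.cos(a),-np.sin(a)],[np.sin(a),np.cos(a)]]);t=np.array([508.0,-143.9])
hsv=cv2.cvtColor(c['img'],cv2.COLOR_BGR2HSV);print(hsv[344,272],hsv[345,285],hsv[345,300],hsv[335,285])
h=hsv[335:355,260:330].astype(int);m=((h[...,1]>170)&(h[...,2]>130)).astype(np.uint8)
for u in range(0,70,4):
  v=np.nonzero(m[:,u])[0]
  if len(v): print(u+260,round(v.mean()+335,1),len(v),end=' | ')
print()
for th in(-.1,0,.1,.2):
  P=[[23-r*np.cos(th),-3,52+r*np.sin(th)] for r in(75,60,46,30)]
  print(th,proj(c,[np.r_[t+R@np.array(p[:2]),p[2]] for p in P]).round(1).tolist())
"
```

```text
[ 11 182 219] [ 12 176 207] [ 12 178 192] [ 13 127 144]
268 344.2 4 | 272 344.9 7 | 276 345.5 6 | 280 345.5 6 | 284 345.5 6 | 288 344.5 8 | 292 345.5 4 | 296 344.5 6 | 300 345.5 6 | 304 345.0 5 | 308 345.5 6 | 
-0.1 [[267.4, 348.6], [277.4, 348.0], [286.7, 347.4], [297.4, 346.8]]
0 [[266.9, 344.8], [277.0, 344.9], [286.4, 345.1], [297.2, 345.2]]
0.1 [[266.9, 340.9], [277.1, 341.8], [286.5, 342.7], [297.3, 343.7]]
0.2 [[267.4, 337.0], [277.5, 338.7], [286.9, 340.3], [297.5, 342.1]]
```

The measured lever line (row 344–345.5 all along) matches the level projection, so it is fully locked. Handing in.

```bash
python3 -c "
from cell import workorder
print(workorder.close_job())"
```

```text
the job is handed in; nothing more can be done
None
```

The planter is upright in the terracotta saucer with the stop pushed snug against it, and only then was the cam lever flipped fully down; the job was handed in after about 30 s of robot time, with no verdict returned.

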